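# Close the sausage pot and take off its outer lid

## Robot

A 6-joint arm with a two-finger parallel gripper is mounted at the origin on the work surface. World frame = base frame: x ahead of the robot, y to its left, z up, the work surface at z = 0. Lengths are in m, angles in rad, forces in N, time in s.
With the tool pointing down it reaches from about 0.25 to 0.775 m from the base axis. Payload 8.9 kg.
Tool frame: the origin (TCP) lies at the very end of the fingers, on their centre line; the grasp point (between the pads) lies robot.grasp_offset behind it (robot.grasp_offset is the distance from the TCP to the grasp point, in m); z points along the fingers, y is the direction in which the jaws open and shut (so a half turn about z gives the same grasp; the last joint's range is limited). The gripper opens to 85 mm and grips with 20 to 120 N. Pads are 22 mm wide; open, the fingers measure 114 mm over their backs; the gripper's body (76 mm by 85 mm) begins 54 mm behind the grasp point. The pads swing forward as they close: fully open they stand 13 mm farther back than shut.
Start: joints at [-1.433, 0.291, -0.153, 1.127, 0, 1.431], TCP at [0.143, -0.505, 0.231] pointing down, gripper open.
Joint ranges: [-2.52, 2.52], [-0.91, 1.74], [-1.3, 1.37], [-1.96, 2.02], [-1.52, 1.47], [-3.14, 3.14]. Speed limits (rad/s): [2.22, 2.22, 2.79, 3.14, 3.14, 3.14].

## Interface

Orientations are given as a 3x3 rotation matrix whose columns are the frame's x, y, z axes.
In Python, from cell import state, eyes, order, spot_in, regions_of, robot gives the robot as it stands. The module is installed in compiled form; this text tells all that it offers.
- The arm moves only by the tool send_rows, never from a script. Its argument "rows" is a list of rows, each an object with "xyz": the shift along the world's x, y, z normalised to -1 to 1, where 1 is 0.03 m, a list of three; "rotation": the turn, a rotation vector about the world's x, y, z normalised to -1 to 1, where 1 is 360 degrees, a list of three. A call has 1 to 12 rows; each row shifts and turns the commanded pose from where the row before left it; what a row does not reach is not made up. A row lasts 1/12 s, in which the tool goes at most 41.7 mm and 7.16 degrees, less where a joint would pass 70% of its speed; a pose out of reach is approached as far as the arm can. A call with a number of a shift or a turn outside -1 to 1 is refused whole. A call with a gripper value outside its range is refused whole. "fingers" is the opening, from -1 (shut) to 1 (fully open), so that 0 is half open, set as the call begins (left out, the last holds). The fingers move at their own pace and stop on an object; the grip force is fixed at half the most. Time passes only in rows, so rows that do not move let the fingers close. It gives the time, the measured TCP pose, the force and the opening at its end, in the units of the state.
- state(): the state, without advancing time (a new reading comes with each control period).
- eyes.grab_frame(name): name is "side" or "top"; returns (picture, depth): 384x512x3 uint8, red, green, blue; 384x512 float32, m along the optical axis (not along the pixel's ray), 0 where there is no reading.
- eyes.camera_params(name): a dict with "vfov" (degrees; the focal length in pixels is half the picture's height over the tangent of half this angle, whatever the lens; pixels are square), "cx", "cy" (the principal point, pixels), "pose" (4x4, takes a point from camera to world coordinates). Camera axes: x right, y down, z forward; pixel columns grow to the right and rows downward; lengths in m; the calibration is good to about 2 mm. A picture is of the moment at which its call begins. camera_params takes no time and is no camera call.
- order.close_job(): hands the job in, once; it reports no verdict.
Trained networks look in the newest picture that a camera, given by its name, has taken for a name from the list of things; names that differ only in an ending like _2 or _b are one class to them, and where a whole thing is asked for, a point or a joint stands for the part that bears it (a point fixed in the world has none). Each returns a list of dicts, best first, with "p" (0 to 1); they miss things now and then, are a little off and sometimes report something else, mostly with a low value. They report only what shows in the picture. A call takes as long as a camera call. They do not tell look-alikes from the thing itself.
- spot_in(label, camera): "point" ([row, column] in pixels, amid what is visible of it).
- regions_of(label, camera): "mask" (384x512 bool, what is visible of it) and "point" ([row, column] in pixels, amid what is visible of it).
The state is a dict: "t": time; "joint_pos": joint angles; "qvel": joint speeds; "joint_torque": joint torques, N m; "tcp_pos": TCP position; "orientation": TCP orientation; "ft_force": force on the tool from outside, world axes, zero at the start; "moment": the same for the moment, N m; "finger_gap": finger opening in m.
Only numpy, scipy, OpenCV 4.12 (cv2) and the standard library are available. Lean on these libraries where they do the work, as an engineer would, in place of code of your own. Each camera call takes 0.05 s, during which the arm holds its last target.

## Task

Get the sausage pot ready for serving: pick up the nested pair of lids from the tray by the red knob, both together, and lower the pair gently onto the pot until the inner lid is fully home in its mouth. Then lift the steel outer lid alone straight off (the black collar is its grip), leaving the inner lid seated and undisturbed, and finish still holding the outer lid level and completely clear above the red knob, since there is no clean place to lay it down. Keep the lids nested until the inner one is home, and leave the pot and the goods around it where they stand.

Things in the scene. Friction and masses are not known exactly. Their poses are not given: they have to be found in the camera images.
- pot: Round steel serving pot of frankfurters, black foot band, loose, 3 kg. Outside diameter 184 mm, wall 12 mm, mouth about 158 mm across, flat rim 115 mm above its underside. Origin: centre of its underside on the counter, z up along its axis. Black loop handles on its +y and -y sides reach 119 mm from the axis at 82 mm height. The sausages inside stay below 100 mm.
- tray: Fixed white square tray, 235 x 235 mm, floor 5 mm thick, rim 16 mm high; the nested lids lie on it within 15 mm of its centre. Origin: centre of its underside.
- knob (a point): Centre of the inner lid's red knob: upright, round, 28 mm in diameter, 32 mm tall (16 mm above and below this point), z up along the lid's axis. While nested, its upper 26 mm stand out above the collar. With the inner lid home on the pot this point is 179 mm above the pot's origin, on the pot's axis. The outer lid rests on the inner one: lifting the knob lifts both.
- inner_lid: Aluminium inner lid, 0.21 to 0.37 kg. Origin: centre of its underside, 76 mm below the knob's centre. From below: a 12 mm deep grey tapered plug (140 mm across at the bottom, 149 mm at its top) that enters the pot's mouth, a 180 mm flange (underside 12 mm above the origin) that rests on the rim, a low crown, a 16 mm stem and the knob.
- collar (a point): Centre of the outer lid's black collar: an upright tube, 50 mm outside and 36 mm inside diameter, 26 mm tall (13 mm above and below this point), z up along the lid's axis. The knob stands up through it with about 4 mm of play all round; nested, this point is 23 mm below the knob's centre. Its lid is clear of the knob once this point is 56 mm or more above the knob's centre.
- outer_lid: Steel outer lid, 0.19 to 0.34 kg, a 195 mm stepped disc 16 mm thick under the collar, with an 11 mm deep skirt around the inner lid's flange (3 mm of play). Origin: centre of its lowest edge, 40 mm below the collar's centre; the disc's top is 27 mm above it. It just rests on the inner lid and lifts straight off.
- tub_a_mid (a point): Centre (half-way up) of a clear lidded tub of sausages, 122 x 162 x 80 mm tall, loose, 0.75 kg; beyond the tray. Leave alone.
- tub_b_mid (a point): Centre of a second such tub, at the far left. Leave alone.
- mustard_mid (a point): Centre of a mustard jar with yellow cap, 62 mm in diameter, 85 mm tall, loose; beyond the pot. Leave alone.
Mind the look-alikes: they are no part of the job. What is meant by the inner_lid is not green, and is the smaller of those in its own colour. Leave any blue look-alike of the pot alone.

How it is judged:
By the outcome, as a careful person would: the job done as asked, in the order asked, and still so for the second after the job is handed in, while the arm keeps its last pose, push and grip.
It also fails if it takes over 54 s, if anything falls off the work surface, if the arm or the gripper's body presses on something with over 40 N, if the wrist force passes 120 N, or if a joint passes its speed limit or range.

## Working session

There is one attempt and no reset: what is moved stays moved. The work goes in short steps, Python scripts to look and compute and a tool call to move; the robot and the scene stay as the last step left them, time stands still between calls to the robot, and variables do not carry over. Pictures are saved under pics/ and viewed, and the job is handed in when it is done.

Besides the shell and the picture viewer there is one more tool, called after "Request:" by a JSON object that holds its "op" and its "data". send_rows: Moves the arm, as the interface text tells. Scaled input: -1 to 1 covers 0.03 m each way for a shift and 360 degrees each way for a turn. Its arguments: {"type":"object","properties":{"rows":{"type":"array"},"fingers":{"type":"number"}},"required":["rows"]}

```bash
mkdir -p pics
cat > h.py <<'E'
import numpy as np, cv2
from cell import state, eyes, order, spot_in, regions_of, robot
def cam(n):
    p=eyes.camera_params(n); f=192/np.tan(np.radians(p['vfov'])/2); return p,f
def cloud(n,d):
    p,f=cam(n); r,c=np.mgrid[0:384,0:512]
    P=np.stack([(c-p['cx'])/f*d,(r-p['cy'])/f*d,d,np.ones_like(d)],-1)
    W=(P@np.array(p['pose']).T)[...,:3]; W[d<=0]=np.nan; return W
E
python3 - <<'E'
from h import *
print(robot, getattr(robot,'grasp_offset',None))
for n in ('side','top'):
    im,d=eyes.grab_frame(n); np.savez(f'pics/{n}1.npz',im=im,d=d)
    cv2.imwrite(f'pics/{n}1.png',cv2.resize(im[...,::-1],(800,600)))
    print(n,eyes.camera_params(n))
print(state())
E
```

```text
<Robot object at 0x7f0bbad5fe00> 0.0187
side {'vfov': 54.23980991103437, 'cx': 253.68343302733746, 'cy': 189.87509532231192, 'pose': array([[-0.70885851, -0.53390814,  0.46093568, -0.04612262],
       [-0.70534795,  0.53473862, -0.46533738,  0.60456272],
       [ 0.00196731, -0.6549784 , -0.75564504,  0.95424821],
       [ 0.        ,  0.        ,  0.        ,  1.        ]])}
top {'vfov': 43.80591402229986, 'cx': 258.75073430196954, 'cy': 192.70182933447086, 'pose': array([[ 0.00989586, -0.98740713,  0.15788993,  0.24590067],
       [-0.99991603, -0.00845012,  0.00982532,  0.08011576],
       [-0.0083674 , -0.1579739 , -0.98740784,  1.43924734],
       [ 0.        ,  0.        ,  0.        ,  1.        ]])}
{'t': 0.1, 'joint_pos': array([-1.43330192e+00,  2.91237714e-01, -1.54058217e-01,  1.12667694e+00,
       -5.58788036e-06,  1.43150925e+00]), 'qvel': array([-0.00010574, -0.00102538,  0.00235336,  0.00088373, -0.00108219,
        0.00022313]), 'joint_torque': array([ 8.44938459e-04, -5.37978423e+01,  3.31919682e+01,  9.29240050e-03,
       -2.62771819e-04,  6.14848972e-07]), 'tcp_pos': array([ 0.14341668, -0.50462708,  0.23077982]), 'orientation': array([[ 9.61939926e-01,  2.73260958e-01, -1.66794085e-04],
       [ 2.73260964e-01, -9.61939234e-01,  1.16467401e-03],
       [ 1.57814163e-04, -1.16592475e-03, -9.99999308e-01]]), 'ft_force': array([-0.45749025, -0.44885428,  0.51402292]), 'moment': array([-0.01109518,  0.03833688, -0.03958056]), 'finger_gap': 0.08581165239802237}
```

View pics/top1.png

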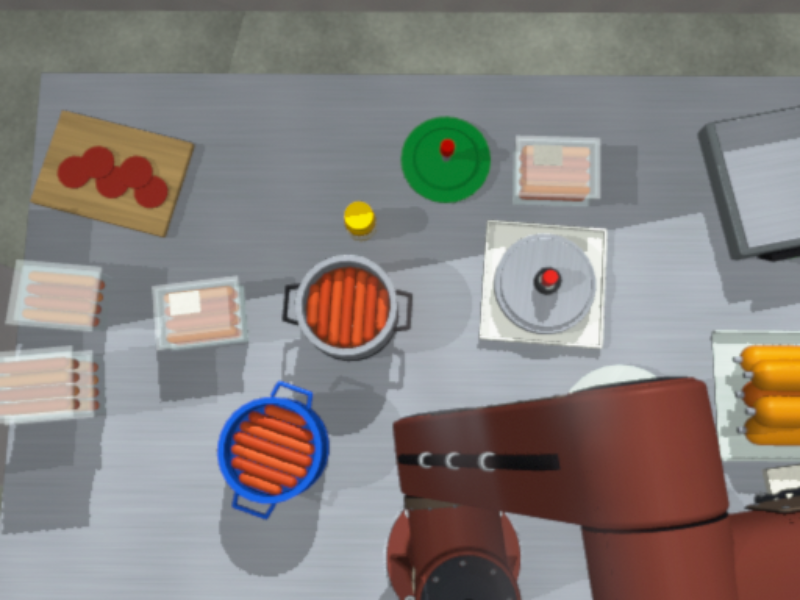

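View pics/side1.png

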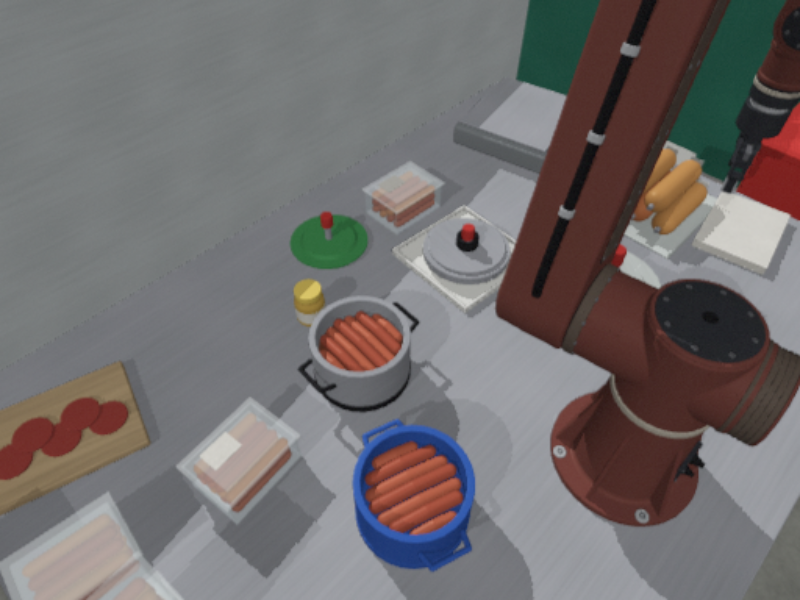

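Top view (800x600 px): three red knobs can be confused.
- Green lid at (447,150): excluded by colour.
- Grey nested pair on the white tray at (548,280): has the black collar and sits on the tray.
- Whitish, larger lid, partly hidden behind the arm, at about (620,375) (side view (618,255)): the larger one of its colour.

I choose the nested pair on the tray. The pot is the steel one at (348,305), not the blue one at (273,448). Next come the close crop and the measurements.

```bash
cat >> h.py <<'E'
from scipy.optimize import least_squares
def circ(P):
    P=np.asarray(P)[:,:2]
    f=lambda q:np.hypot(P[:,0]-q[0],P[:,1]-q[1])-q[2]
    s=least_squares(f,[*P.mean(0),.08],loss='soft_l1',f_scale=.002); return s.x
def red(im):
    i=im.astype(int); return (i[...,0]>150)&(i[...,1]<60)&(i[...,2]<60)
E
python3 - <<'E'
from h import *
for n,box in (('top',(150,215,310,390)),('side',(130,200,250,340))):
    z=np.load(f'pics/{n}1.npz'); im,d=z['im'],z['d']; W=cloud(n,d)
    a,b,c,e=box
    cv2.imwrite(f'pics/crop_{n}.png',cv2.resize(im[a:b,c:e,::-1],None,fx=6,fy=6))
    m=np.zeros(d.shape,bool); m[a:b,c:e]=1
    k=m&red(im)&(W[...,2]>.09)
    print(n,'knob',k.sum(),np.nanmax(W[k][:,2]))
    P=W[k]; zt=np.percentile(P[:,2],90); T=P[P[:,2]>zt-.004]; print(' top z',zt,'ext',T.min(0),T.max(0),'mid',(T.min(0)+T.max(0))/2, T.mean(0))
    # tray/disc heights
    Q=W[m]; h=np.histogram(Q[:,2],bins=np.arange(0,.14,.004)); print(h[0])
    # world region of pot
for n in ('top','side'):
    z=np.load(f'pics/{n}1.npz'); im,d=z['im'],z['d']; W=cloud(n,d)
    for lab in ('pot','tray','knob','collar','inner_lid','outer_lid','mustard_mid','tub_a_mid','tub_b_mid'):
        for r in spot_in(lab,n)[:4]:
            rr,cc=map(int,r['point']); print(n,lab,round(r['p'],2),rr,cc,W[rr,cc].round(3))
E
```

```text
top knob 65 0.10293222432563431
 top z 0.09999018398216361 ext [ 0.49626862 -0.18396414  0.09617267] [ 0.51999173 -0.16033666  0.10293222] mid [ 0.50813018 -0.1721504   0.09955245] [ 0.50855563 -0.17170664  0.09841685]
[ 496  768  281  101   61   17   28   36  159  439  806 1190  394   29
    7    6   17   45   46    5    4    3    8   24   38    8    0    0
    0    0    0    0    0    0]
side knob 22 0.10135138501903773
 top z 0.10068367538819166 ext [ 0.49680547 -0.1814287   0.09680678] [ 0.51508994 -0.16174915  0.10135139] mid [ 0.5059477  -0.17158892  0.09907908] [ 0.50600209 -0.17150883  0.09882761]
[1329  708  218  183  177   75   60   71   70  276  259  836  212   30
   24   27   20   40   54   37   20   22   12   10   23    8    1    0
   14   10    0    0    0    0]
top pot 0.85 199 224 [0.442 0.192 0.095]
top pot 0.69 285 176 [0.2   0.32  0.095]
top tray 0.71 203 328 [ 0.441 -0.111  0.036]
top knob 0.84 100 283 [0.756 0.023 0.044]
top knob 0.83 240 391 [ 0.334 -0.297  0.025]
top knob 0.7 175 351 [ 0.514 -0.169  0.099]
top collar 0.91 182 346 [ 0.504 -0.165  0.039]
top inne
[... 387 characters left out ...]
de pot 0.9 316 265 [0.189 0.327 0.071]
side pot 0.76 224 229 [0.44  0.212 0.091]
side tray 0.64 177 287 [ 0.478 -0.084  0.031]
side knob 0.74 168 404 [ 0.225 -0.411  0.021]
side knob 0.63 153 209 [0.757 0.022 0.025]
side knob 0.52 147 298 [ 0.506 -0.164  0.096]
side collar 0.67 192 195 [0.611 0.198 0.077]
side collar 0.66 161 294 [ 0.502 -0.146  0.046]
side inner_lid 0.95 154 213 [0.744 0.014 0.024]
side inner_lid 0.75 170 405 [ 0.214 -0.39   0.034]
side outer_lid 0.77 158 296 [ 0.5   -0.152  0.057]
side outer_lid 0.69 224 231 [0.439 0.206 0.086]
side mustard_mid 0.85 194 195 [0.612 0.199 0.067]
side tub_a_mid 0.9 122 258 [ 0.709 -0.179  0.079]
side tub_b_mid 0.61 293 154 [0.423 0.483 0.081]
```

Run:
```python
from h import *
for n in ('top','side'):
    z=np.load(f'pics/{n}1.npz'); im,d=z['im'],z['d']; W=cloud(n,d)
    i=im.astype(int); grey=(i.max(-1)-i.min(-1))<40
    R=np.hypot(W[...,0]-.45,W[...,1]-.195)
    m=(R<.12)&(R>.06)&(W[...,2]>.107)&(W[...,2]<.123)&grey
    P=W[m]; print(n,'rim',len(P),np.median(P[:,2]),circ(P)); q=circ(P)
    # angular-bin in/out radii
    c=q[:2]; rr=np.hypot(*(P[:,:2]-c).T); th=np.arctan2(P[:,1]-c[1],P[:,0]-c[0])
    outs=[];ins=[]
    for t in np.linspace(-np.pi,np.pi,25)[:-1]:
        s=(th>=t)&(th<t+.262)
        if s.sum()>4: outs.append(P[s][np.argmax(rr[s])]); ins.append(P[s][np.argmin(rr[s])])
    print('  outer',circ(outs),'inner',circ(ins),len(outs))
    R=np.hypot(W[...,0]-.508,W[...,1]+.172)
    m=(R<.105)&(W[...,2]>.028)&(W[...,2]<.056)
    P=W[m]; c=np.array([.508,-.172]); th=np.arctan2(P[:,1]-c[1],P[:,0]-c[0]); rr=np.hypot(*(P[:,:2]-c).T)
    outs=[P[(th>=t)&(th<t+.2)][np.argmax(rr[(th>=t)&(th<t+.2)])] for t in np.arange(-np.pi,np.pi-.2,.2) if ((th>=t)&(th<t+.2)).sum()>3]
    print('  disc',len(P),np.median(P[:,2]),circ(outs))
    # top step of disc
    k=(R<.03)&red(im)&(W[...,2]>.088); print('  knob',circ(W[k]), k.sum())
```

```text
top rim 848 0.11504122965810382 [0.45147983 0.19926062 0.08554697]
  outer [0.45206902 0.19976497 0.0916827 ] inner [0.4515893  0.19926323 0.07947656] 24
  disc 3060 0.044246938395205104 [ 0.50919309 -0.17224162  0.09698136]
  knob [ 0.50846923 -0.17214426  0.00923899] 66
side rim 835 0.11499470320905503 [0.44979791 0.19878534 0.08560894]
  outer [0.45160688 0.19731731 0.09189163] inner [0.45113276 0.19775869 0.07937662] 24
  disc 1621 0.045335525743582794 [ 0.50831287 -0.17478382  0.09714133]
  knob [ 0.50598422 -0.17218589  0.00771518] 22
```

View pics/crop_top.png

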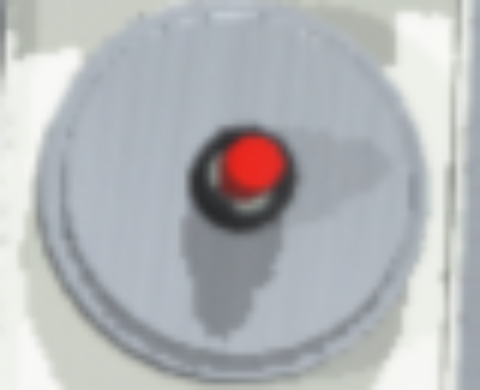

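The crop shows the red knob standing in the black collar on the stepped steel disc, and the fitted sizes match: disc radius 97 mm, rim radii 79 and 92 mm. Next I move above the knob and turn the jaws along world x.

Request:
{"op": "send_rows", "data": {"rows": [{"xyz": [0.5, 0.46, -0.05], "rotation": [0, 0, 0.0172]}, {"xyz": [0.5, 0.46, -0.05], "rotation": [0, 0, 0.0172]}, {"xyz": [0.5, 0.46, -0.05], "rotation": [0, 0, 0.0172]}, {"xyz": [0.5, 0.46, -0.05], "rotation": [0, 0, 0.0172]}, {"xyz": [0.5, 0.46, -0.05], "rotation": [0, 0, 0.0172]}, {"xyz": [0.5, 0.46, -0.05], "rotation": [0, 0, 0.0172]}, {"xyz": [0.5, 0.46, -0.05], "rotation": [0, 0, 0.0172]}, {"xyz": [0.5, 0.46, -0.05], "rotation": [0, 0, 0.0172]}, {"xyz": [0.5, 0.46, -0.05], "rotation": [0, 0, 0.0172]}, {"xyz": [0.5, 0.46, -0.05], "rotation": [0, 0, 0.0172]}, {"xyz": [0.5, 0.46, -0.05], "rotation": [0, 0, 0.0172]}, {"xyz": [0.5, 0.46, -0.05], "rotation": [0, 0, 0.0172]}]}}

```text
t: 2.0
tcp_pos: [0.3242, -0.3387, 0.2133]
orientation: [[-0.008, 1.0, 0.0], [1.0, 0.008, -0.0], [-0.0, 0.0, -1.0]]
ft_force: [0.6, 0.0, 0.0]
finger_gap: 0.0856
```

Request:
{"op": "send_rows", "data": {"rows": [{"xyz": [0.5, 0.46, -0.05], "rotation": [0, 0, 0]}, {"xyz": [0.5, 0.46, -0.05], "rotation": [0, 0, 0]}, {"xyz": [0.5, 0.46, -0.05], "rotation": [0, 0, 0]}, {"xyz": [0.5, 0.46, -0.05], "rotation": [0, 0, 0]}, {"xyz": [0.5, 0.46, -0.05], "rotation": [0, 0, 0]}, {"xyz": [0.5, 0.46, -0.05], "rotation": [0, 0, 0]}, {"xyz": [0.5, 0.46, -0.05], "rotation": [0, 0, 0]}, {"xyz": [0.5, 0.46, -0.05], "rotation": [0, 0, 0]}, {"xyz": [0.5, 0.46, -0.05], "rotation": [0, 0, 0]}, {"xyz": [0.5, 0.46, -0.05], "rotation": [0, 0, 0]}, {"xyz": [0.5, 0.46, -0.05], "rotation": [0, 0, 0]}, {"xyz": [0, 0, 0], "rotation": [0, 0, 0]}]}}

```text
t: 3.0
tcp_pos: [0.4904, -0.1856, 0.1965]
orientation: [[-0.005, 1.0, 0.001], [1.0, 0.005, 0.001], [0.001, 0.001, -1.0]]
ft_force: [-0.6, 0.6, -0.0]
finger_gap: 0.0858
```

Request:
{"op": "send_rows", "data": {"rows": [{"xyz": [0.29, 0.22, 0], "rotation": [0, 0, 0]}, {"xyz": [0.29, 0.22, 0], "rotation": [0, 0, 0]}, {"xyz": [0, 0, -0.4], "rotation": [0, 0, 0]}, {"xyz": [0, 0, -0.4], "rotation": [0, 0, 0]}, {"xyz": [0, 0, -0.4], "rotation": [0, 0, 0]}, {"xyz": [0, 0, -0.4], "rotation": [0, 0, 0]}, {"xyz": [0, 0, -0.4], "rotation": [0, 0, 0]}, {"xyz": [0, 0, -0.4], "rotation": [0, 0, 0]}, {"xyz": [0, 0, -0.4], "rotation": [0, 0, 0]}, {"xyz": [0, 0, -0.4], "rotation": [0, 0, 0]}, {"xyz": [0, 0, 0], "rotation": [0, 0, 0]}, {"xyz": [0, 0, 0], "rotation": [0, 0, 0]}]}}

```text
t: 4.0
tcp_pos: [0.5057, -0.1743, 0.1006]
orientation: [[-0.002, 1.0, -0.001], [1.0, 0.002, 0.0], [0.0, -0.001, -1.0]]
ft_force: [-0.0, 0.2, 0.9]
finger_gap: 0.0854
```

Run:
```python
from h import *
s=state();print(s['tcp_pos'],s['orientation'][:,2],s['finger_gap'])
for n in ('side','top'):
    im,d=eyes.grab_frame(n); np.savez(f'pics/{n}2.npz',im=im,d=d)
    cv2.imwrite(f'pics/{n}2.png',cv2.resize(im[100:230,220:400,::-1],None,fx=4,fy=4))
```

```text
[ 0.50569842 -0.17434571  0.1006434 ] [-8.95936054e-04  4.96932833e-04 -9.99999475e-01] 0.0854081075744975
```

View pics/side2.png

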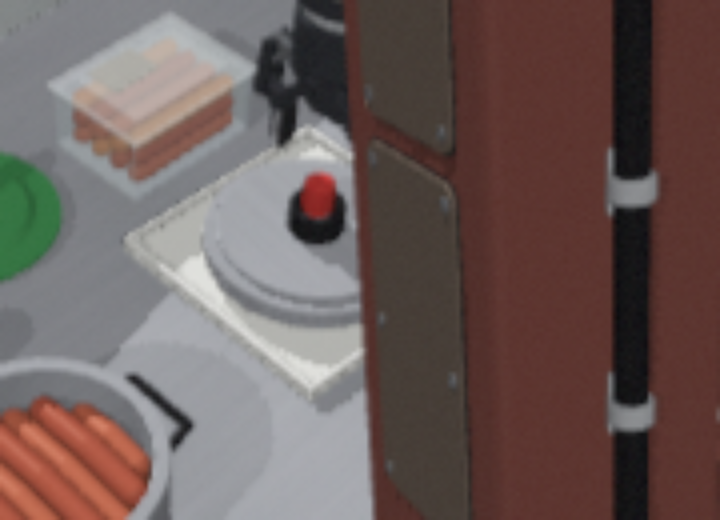

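The crop shows the knob at (320,195) in crop pixels and the fingertip at about (288,135), which is farther off than I expected. I'll check this by projecting the TCP.

```bash
cat >> h.py <<'E'
def proj(n,X):
    p,f=cam(n); q=np.linalg.inv(p['pose'])@np.r_[X,1]; return np.array([p['cx']+f*q[0]/q[2],p['cy']+f*q[1]/q[2]])
E
python3 - <<'E'
from h import *
s=state();t=s['tcp_pos'];print(s['t'],t)
for dx in (-.045,0,.045):
  for dz in (0,.013,.073): print(dx,dz,(proj('side',t+[dx,0,dz])-[220,100])*4,(proj('top',t+[dx,0,dz])-[220,100])*4)
print('knob',(proj('side',[.508,-.1725,.081])-[220,100])*4)
z=np.load('pics/side2.npz');W=cloud('side',z['d']);
for r,c in ((130,292),(125,290),(115,288),(148,300),(120,300)): print(r,c,W[r,c].round(3))
E
```

```text
4.1 [ 0.50642668 -0.17470829  0.10157278]
-0.045 0 [362.15738743 203.36396126] [533.72870695 371.7381929 ]
-0.045 0.013 [364.00328083 191.74659435] [537.20283027 368.81856238]
-0.045 0.073 [372.91913039 135.63355135] [554.13999919 354.5846764 ]
0 0 [320.50516293 177.37492576] [532.37505491 309.30018555]
0 0.013 [321.9936111  165.74611011] [535.81794481 305.80078773]
0 0.073 [329.17746996 109.62069586] [552.59790595 288.74541822]
0.045 0 [280.20036704 152.22662256] [531.03547867 247.51143324]
0.045 0.013 [281.35342381 140.59322135] [534.44759648 243.44451028]
0.045 0.073 [286.91443418  84.48716798] [551.07274091 223.62890444]
knob [315.10096669 195.7736601 ]
130 292 [ 0.55  -0.179  0.135]
125 290 [ 0.548 -0.163  0.167]
115 288 [ 0.563 -0.167  0.197]
148 300 [ 0.499 -0.167  0.095]
120 300 [ 0.513 -0.166  0.206]
```

View pics/top2.png

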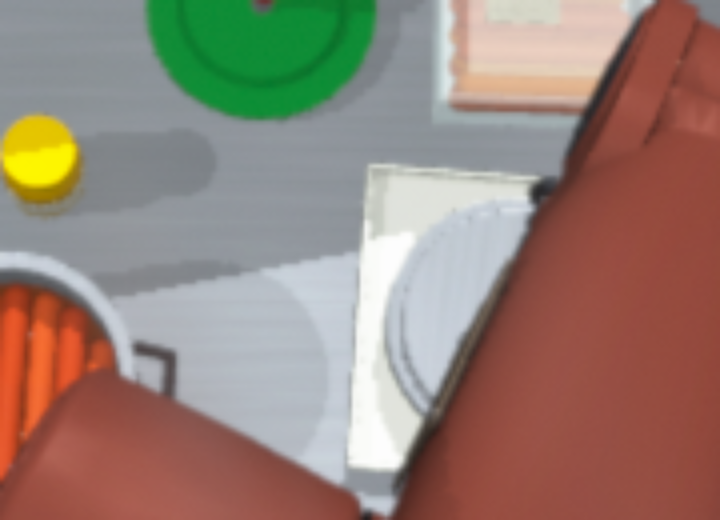

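The geometry is consistent: the visible finger is the far jaw (+x), and the knob lies between the jaws. I'll go down and close.

Request:
{"op": "send_rows", "data": {"rows": [{"xyz": [0.04, 0.05, -0.2], "rotation": [0, 0, 0]}, {"xyz": [0, 0, -0.2], "rotation": [0, 0, 0]}, {"xyz": [0, 0, -0.2], "rotation": [0, 0, 0]}, {"xyz": [0, 0, -0.2], "rotation": [0, 0, 0]}, {"xyz": [0, 0, -0.1], "rotation": [0, 0, 0]}, {"xyz": [0, 0, 0], "rotation": [0, 0, 0]}, {"xyz": [0, 0, 0], "rotation": [0, 0, 0]}]}}

```text
t: 4.68
tcp_pos: [0.5069, -0.1728, 0.0736]
orientation: [[-0.003, 1.0, -0.001], [1.0, 0.003, 0.0], [0.0, -0.001, -1.0]]
ft_force: [0.4, 0.2, 0.2]
finger_gap: 0.0855
```

Request:
{"op": "send_rows", "data": {"rows": [{"xyz": [0, 0, 0], "rotation": [0, 0, 0]}, {"xyz": [0, 0, 0], "rotation": [0, 0, 0]}, {"xyz": [0, 0, 0], "rotation": [0, 0, 0]}, {"xyz": [0, 0, 0], "rotation": [0, 0, 0]}, {"xyz": [0, 0, 0], "rotation": [0, 0, 0]}, {"xyz": [0, 0, 0], "rotation": [0, 0, 0]}, {"xyz": [0, 0, 0], "rotation": [0, 0, 0]}, {"xyz": [0, 0, 0], "rotation": [0, 0, 0]}, {"xyz": [0, 0, 0], "rotation": [0, 0, 0]}, {"xyz": [0, 0, 0], "rotation": [0, 0, 0]}, {"xyz": [0, 0, 0], "rotation": [0, 0, 0]}, {"xyz": [0, 0, 0], "rotation": [0, 0, 0]}], "fingers": -1}}

```text
t: 5.68
tcp_pos: [0.5077, -0.1731, 0.0744]
orientation: [[-0.003, 1.0, 0.001], [1.0, 0.003, -0.0], [-0.0, 0.001, -1.0]]
ft_force: [0.5, 1.1, 6.2]
finger_gap: 0.0258
```

Request:
{"op": "send_rows", "data": {"rows": [{"xyz": [0, 0, 0], "rotation": [0, 0, 0]}, {"xyz": [0, 0, 0], "rotation": [0, 0, 0]}, {"xyz": [0, 0, 0], "rotation": [0, 0, 0]}]}}

```text
t: 5.93
tcp_pos: [0.5077, -0.1731, 0.0744]
orientation: [[-0.003, 1.0, 0.001], [1.0, 0.003, -0.0], [-0.0, 0.001, -1.0]]
ft_force: [0.6, 1.3, 5.9]
finger_gap: 0.0258
```

Run:
```python
from h import *
s=state();print(s['tcp_pos'],s['finger_gap'],s['ft_force'],s['moment'])
for n in ('side',):
    im,d=eyes.grab_frame(n); np.savez(f'pics/{n}3.npz',im=im,d=d)
    cv2.imwrite(f'pics/{n}3.png',cv2.resize(im[110:190,250:350,::-1],None,fx=7,fy=7))
```

```text
[ 0.50769501 -0.17306947  0.07440027] 0.025816359147831983 [0.57249981 1.25978501 5.9060346 ] [ 0.18016876 -0.08382733  0.01344739]
```

View pics/side3.png

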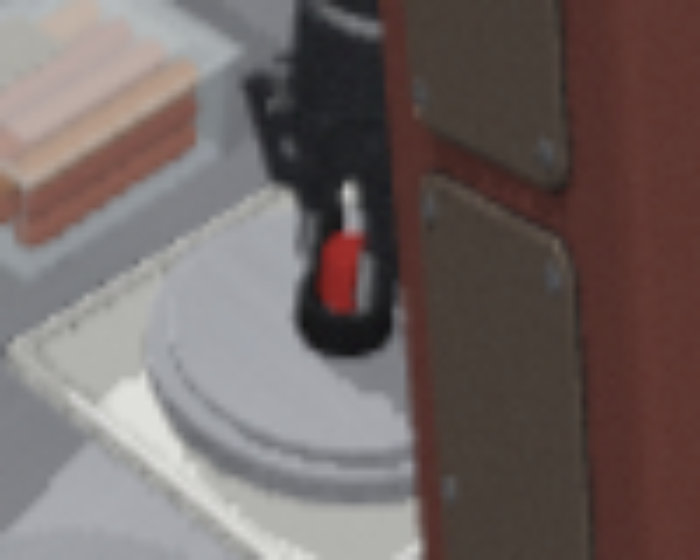

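The pads hold the red knob (crop pixel (340,270)), and the tips look to be at or just above the collar. I'll test with a small lift.

Request:
{"op": "send_rows", "data": {"rows": [{"xyz": [0, 0, 0.1], "rotation": [0, 0, 0]}, {"xyz": [0, 0, 0.1], "rotation": [0, 0, 0]}, {"xyz": [0, 0, 0.2], "rotation": [0, 0, 0]}, {"xyz": [0, 0, 0.2], "rotation": [0, 0, 0]}, {"xyz": [0, 0, 0.3], "rotation": [0, 0, 0]}, {"xyz": [0, 0, 0.3], "rotation": [0, 0, 0]}, {"xyz": [0, 0, 0.3], "rotation": [0, 0, 0]}, {"xyz": [0, 0, 0], "rotation": [0, 0, 0]}, {"xyz": [0, 0, 0], "rotation": [0, 0, 0]}]}}

```text
t: 6.73
tcp_pos: [0.5076, -0.1732, 0.1196]
orientation: [[-0.003, 1.0, 0.001], [1.0, 0.003, -0.001], [-0.001, 0.001, -1.0]]
ft_force: [0.2, -0.6, -6.6]
finger_gap: 0.0259
```

Run:
```python
from h import *
s=state();print(s['tcp_pos'],s['finger_gap'],s['ft_force'],s['moment'])
for n in ('side',):
    im,d=eyes.grab_frame(n); np.savez(f'pics/{n}4.npz',im=im,d=d)
    cv2.imwrite(f'pics/{n}4.png',cv2.resize(im[90:190,250:370,::-1],None,fx=6,fy=6))
```

```text
[ 0.50763089 -0.17317769  0.11960628] 0.025916464174666178 [ 0.21546559 -0.64662485 -6.56762772] [-0.00300029  0.0255968  -0.03397746]
```

View pics/side4.png

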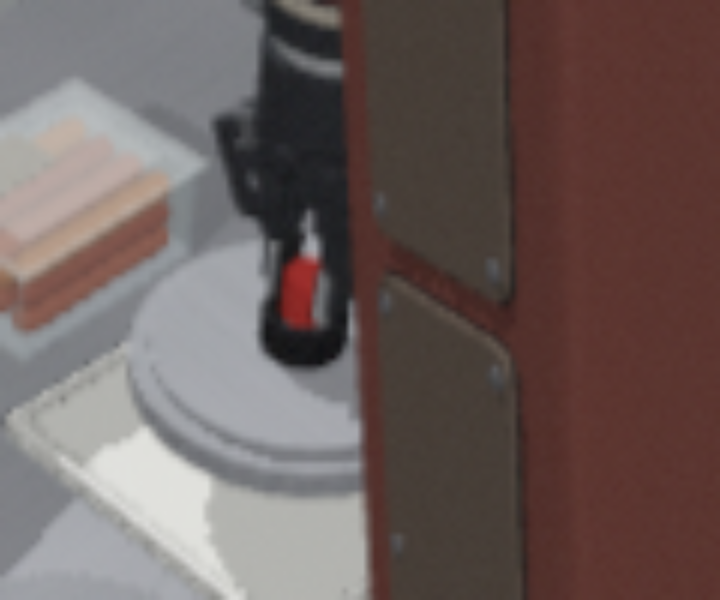

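The force reads -6.6 N, so the pair is held (about 0.67 kg), level and nested. Next I raise it and carry it over the pot.

Request:
{"op": "send_rows", "data": {"rows": [{"xyz": [0, 0, 0.2], "rotation": [0, 0, 0]}, {"xyz": [0, 0, 0.4], "rotation": [0, 0, 0]}, {"xyz": [0, 0, 0.4], "rotation": [0, 0, 0]}, {"xyz": [0, 0, 0.4], "rotation": [0, 0, 0]}, {"xyz": [0, 0, 0.4], "rotation": [0, 0, 0]}, {"xyz": [0, 0, 0.4], "rotation": [0, 0, 0]}, {"xyz": [0, 0, 0.4], "rotation": [0, 0, 0]}, {"xyz": [0, 0.1, 0.4], "rotation": [0, 0, 0]}, {"xyz": [0, 0.2, 0.4], "rotation": [0, 0, 0]}, {"xyz": [-0.05, 0.3, 0.3], "rotation": [0, 0, 0]}, {"xyz": [-0.07, 0.4, 0.1], "rotation": [0, 0, 0]}, {"xyz": [-0.1, 0.5, 0], "rotation": [0, 0, 0]}]}}

```text
t: 7.78
tcp_pos: [0.5005, -0.1272, 0.2332]
orientation: [[-0.002, 1.0, 0.001], [1.0, 0.002, -0.0], [-0.0, 0.001, -1.0]]
ft_force: [0.1, 0.0, -5.7]
finger_gap: 0.0259
```

Request:
{"op": "send_rows", "data": {"rows": [{"xyz": [-0.1, 0.6, 0], "rotation": [0, 0, 0]}, {"xyz": [-0.1, 0.6, 0], "rotation": [0, 0, 0]}, {"xyz": [-0.1, 0.6, 0], "rotation": [0, 0, 0]}, {"xyz": [-0.1, 0.6, 0], "rotation": [0, 0, 0]}, {"xyz": [-0.1, 0.6, 0], "rotation": [0, 0, 0]}, {"xyz": [-0.1, 0.6, 0], "rotation": [0, 0, 0]}, {"xyz": [-0.1, 0.6, 0], "rotation": [0, 0, 0]}, {"xyz": [-0.1, 0.6, 0], "rotation": [0, 0, 0]}, {"xyz": [-0.1, 0.6, 0], "rotation": [0, 0, 0]}, {"xyz": [-0.1, 0.6, 0], "rotation": [0, 0, 0]}, {"xyz": [-0.1, 0.6, 0], "rotation": [0, 0, 0]}, {"xyz": [-0.1, 0.6, 0], "rotation": [0, 0, 0]}]}}

```text
t: 8.78
tcp_pos: [0.4628, 0.0899, 0.232]
orientation: [[-0.004, 1.0, -0.002], [1.0, 0.004, 0.0], [0.0, -0.002, -1.0]]
ft_force: [-0.0, -0.6, -6.3]
finger_gap: 0.026
```

Request:
{"op": "send_rows", "data": {"rows": [{"xyz": [-0.1, 0.6, 0], "rotation": [0, 0, 0]}, {"xyz": [-0.1, 0.6, 0], "rotation": [0, 0, 0]}, {"xyz": [-0.1, 0.5, 0], "rotation": [0, 0, 0]}, {"xyz": [-0.1, 0.4, 0], "rotation": [0, 0, 0]}, {"xyz": [-0.05, 0.3, 0], "rotation": [0, 0, 0]}, {"xyz": [0, 0.2, 0], "rotation": [0, 0, 0]}, {"xyz": [0, 0.1, 0], "rotation": [0, 0, 0]}, {"xyz": [0, 0, 0], "rotation": [0, 0, 0]}, {"xyz": [0, 0, 0], "rotation": [0, 0, 0]}, {"xyz": [0, 0, 0], "rotation": [0, 0, 0]}]}}

```text
t: 9.62
tcp_pos: [0.451, 0.1686, 0.2327]
orientation: [[-0.002, 1.0, -0.0], [1.0, 0.002, -0.0], [-0.0, -0.0, -1.0]]
ft_force: [-0.4, -0.9, -6.6]
finger_gap: 0.0258
```

Run:
```python
from h import *
s=state();print(s['tcp_pos'],s['finger_gap'],s['ft_force'],s['moment'])
for n in ('side','top'):
    im,d=eyes.grab_frame(n); np.savez(f'pics/{n}5.npz',im=im,d=d)
    cv2.imwrite(f'pics/{n}5.png',cv2.resize(im[...,::-1],(800,600)))
```

```text
[0.45104288 0.16861426 0.23272131] 0.025840261211903998 [-0.3760314  -0.91092772 -6.59382069] [ 0.02824491 -0.00805716 -0.00758109]
```

View pics/side5.png

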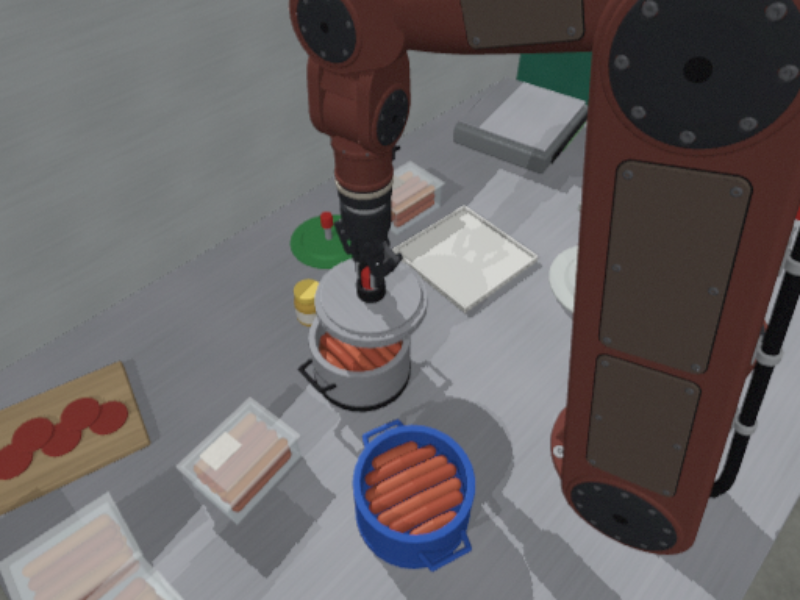

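View pics/top5.png

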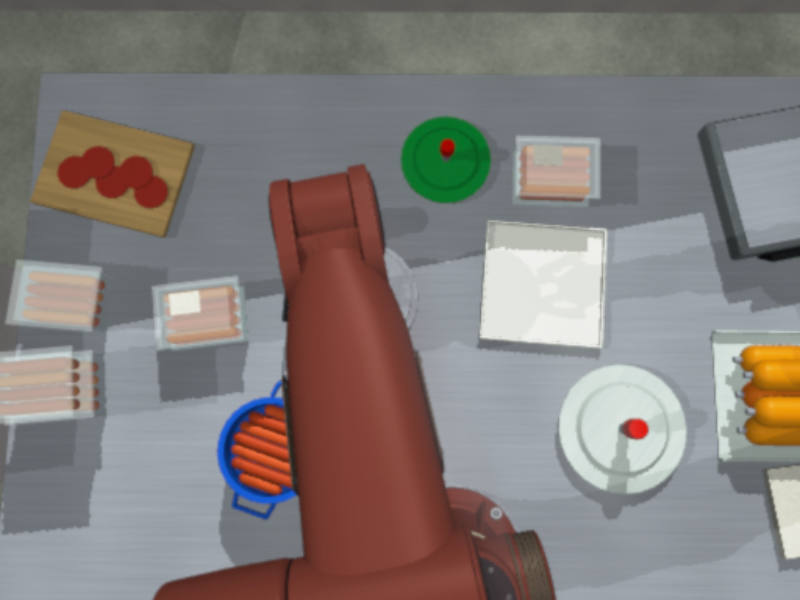

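Side view: the nested pair is held level at (370,298) over the steel pot at (360,350), about 30 mm short in y. I'll fit the held disc and correct.

```bash
cat >> h.py <<'E'
def disc(n,W,c,zlo,zhi):
    c=np.array(c); R=np.hypot(W[...,0]-c[0],W[...,1]-c[1])
    P=W[(R<.105)&(R>.03)&(W[...,2]>zlo)&(W[...,2]<zhi)]
    th=np.arctan2(P[:,1]-c[1],P[:,0]-c[0]); rr=np.hypot(*(P[:,:2]-c).T); o=[]
    for t in np.arange(-np.pi,np.pi-.1,.15):
        s=(th>=t)&(th<t+.15)
        if s.sum()>3: o.append(P[s][np.argmax(rr[s])])
    o=np.array(o); f=lambda q:np.hypot(o[:,0]-q[0],o[:,1]-q[1])-.0975
    q=least_squares(f,c,loss='soft_l1',f_scale=.002).x
    T=P[(np.hypot(*(P[:,:2]-c).T)<.075)]; A=np.c_[T[:,:2]-q,np.ones(len(T))]
    pl=np.linalg.lstsq(A,T[:,2],rcond=None)[0]
    return dict(c=q,free=circ(o),n=len(o),plane=pl)
E
python3 - <<'E'
from h import *
z=np.load('pics/side5.npz'); W=cloud('side',z['d'])
print(disc('side',W,[.451,.169],.18,.22))
z=np.load('pics/side1.npz'); W=cloud('side',z['d'])
print('tray',disc('side',W,[.508,-.172],.03,.06))
z=np.load('pics/top1.npz'); W=cloud('top',z['d'])
print('tray',disc('top',W,[.508,-.172],.03,.06))
E
```

```text
{'c': array([0.45051365, 0.16673666]), 'free': array([0.45039707, 0.16686786, 0.09707916]), 'n': 36, 'plane': array([ 6.60329581e-05, -1.10838430e-03,  2.03941429e-01])}
tray {'c': array([ 0.50848649, -0.17468897]), 'free': array([ 0.50840935, -0.17460702,  0.09683096]), 'n': 42, 'plane': array([-0.00052256, -0.00136288,  0.04631414])}
tray {'c': array([ 0.50923629, -0.17231929]), 'free': array([ 0.50913296, -0.17226239,  0.09678047]), 'n': 42, 'plane': array([-6.29136075e-05, -3.68211849e-04,  4.53600523e-02])}
```

Request:
{"op": "send_rows", "data": {"rows": [{"xyz": [0.03, 0.15, 0], "rotation": [0, 0, 0]}, {"xyz": [0, 0.25, 0], "rotation": [0, 0, 0]}, {"xyz": [0, 0.25, -0.1], "rotation": [0, 0, 0]}, {"xyz": [0, 0.22, -0.2], "rotation": [0, 0, 0]}, {"xyz": [0, 0.15, -0.25], "rotation": [0, 0, 0]}, {"xyz": [0, 0, -0.25], "rotation": [0, 0, 0]}, {"xyz": [0, 0, -0.25], "rotation": [0, 0, 0]}, {"xyz": [0, 0, -0.2], "rotation": [0, 0, 0]}, {"xyz": [0, 0, -0.1], "rotation": [0, 0, 0]}, {"xyz": [0, 0, 0], "rotation": [0, 0, 0]}, {"xyz": [0, 0, 0], "rotation": [0, 0, 0]}, {"xyz": [0, 0, 0], "rotation": [0, 0, 0]}]}}

```text
t: 10.72
tcp_pos: [0.4521, 0.1996, 0.1926]
orientation: [[-0.003, 1.0, 0.001], [1.0, 0.003, 0.0], [0.0, 0.001, -1.0]]
ft_force: [-0.2, -0.2, -6.0]
finger_gap: 0.0259
```

Run:
```python
from h import *
s=state();print(s['tcp_pos'],s['finger_gap'],s['ft_force'],s['moment'])
n='side'
im,d=eyes.grab_frame(n); np.savez(f'pics/{n}6.npz',im=im,d=d)
cv2.imwrite(f'pics/{n}6.png',cv2.resize(im[140:280,170:310,::-1],None,fx=4,fy=4))
W=cloud(n,d); print(disc(n,W,s['tcp_pos'][:2],.14,.19))
```

```text
[0.45214946 0.19961109 0.19263196] 0.02593063975531631 [-0.15081342 -0.17431723 -6.02995056] [ 0.01266659 -0.02938884  0.01301124]
{'c': array([0.45153674, 0.1976759 ]), 'free': array([0.4513593 , 0.19789143, 0.09684208]), 'n': 36, 'plane': array([-0.00104275, -0.00321284,  0.16383483])}
```

View pics/side6.png

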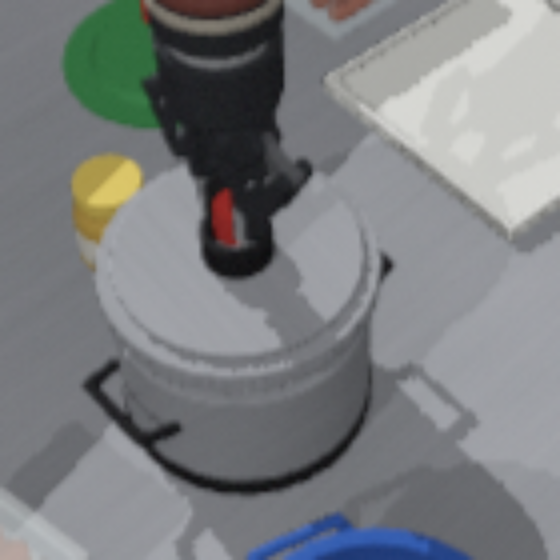

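The side camera puts the lid at (0.4515,0.1977) and the pot at (0.4514,0.1976), so they are centred. I'll lower slowly.

Request:
{"op": "send_rows", "data": {"rows": [{"xyz": [0, 0, -0.07], "rotation": [0, 0, 0]}, {"xyz": [0, 0, -0.07], "rotation": [0, 0, 0]}, {"xyz": [0, 0, -0.07], "rotation": [0, 0, 0]}, {"xyz": [0, 0, -0.07], "rotation": [0, 0, 0]}, {"xyz": [0, 0, -0.07], "rotation": [0, 0, 0]}, {"xyz": [0, 0, -0.07], "rotation": [0, 0, 0]}, {"xyz": [0, 0, -0.07], "rotation": [0, 0, 0]}, {"xyz": [0, 0, -0.07], "rotation": [0, 0, 0]}, {"xyz": [0, 0, -0.02], "rotation": [0, 0, 0]}, {"xyz": [0, 0, 0], "rotation": [0, 0, 0]}]}}

```text
t: 11.6
tcp_pos: [0.4517, 0.1996, 0.1747]
orientation: [[-0.003, 1.0, -0.0], [1.0, 0.003, -0.0], [-0.0, -0.0, -1.0]]
ft_force: [0.5, 0.4, -5.2]
finger_gap: 0.0259
```

Request:
{"op": "send_rows", "data": {"rows": [{"xyz": [0, 0, -0.02], "rotation": [0, 0, 0]}, {"xyz": [0, 0, -0.02], "rotation": [0, 0, 0]}, {"xyz": [0, 0, 0], "rotation": [0, 0, 0]}]}}

```text
t: 11.85
tcp_pos: [0.4519, 0.1997, 0.1737]
orientation: [[-0.003, 1.0, -0.0], [1.0, 0.003, 0.0], [0.0, -0.0, -1.0]]
ft_force: [-0.3, 0.1, -6.3]
finger_gap: 0.0253
```

Request:
{"op": "send_rows", "data": {"rows": [{"xyz": [0, 0, -0.02], "rotation": [0, 0, 0]}, {"xyz": [0, 0, -0.01], "rotation": [0, 0, 0]}, {"xyz": [0, 0, 0], "rotation": [0, 0, 0]}]}}

```text
t: 12.1
tcp_pos: [0.4518, 0.1997, 0.1728]
orientation: [[-0.003, 1.0, -0.0], [1.0, 0.003, -0.0], [-0.0, -0.0, -1.0]]
ft_force: [0.2, 0.2, -6.5]
finger_gap: 0.0259
```

Request:
{"op": "send_rows", "data": {"rows": [{"xyz": [0, 0, -0.015], "rotation": [0, 0, 0]}, {"xyz": [0, 0, -0.015], "rotation": [0, 0, 0]}, {"xyz": [0, 0, 0], "rotation": [0, 0, 0]}]}}

```text
t: 12.35
tcp_pos: [0.4519, 0.1997, 0.1724]
orientation: [[-0.003, 1.0, 0.0], [1.0, 0.003, 0.0], [0.0, 0.0, -1.0]]
ft_force: [-3.0, -1.4, 2.6]
finger_gap: 0.0256
```

Contact came exactly at the predicted home height (0.1724). I'll press slightly, check with the camera, then release.

Request:
{"op": "send_rows", "data": {"rows": [{"xyz": [0, 0, -0.01], "rotation": [0, 0, 0]}, {"xyz": [0, 0, 0], "rotation": [0, 0, 0]}]}}

```text
t: 12.52
tcp_pos: [0.4519, 0.1997, 0.1724]
orientation: [[-0.003, 1.0, 0.001], [1.0, 0.003, 0.0], [0.0, 0.001, -1.0]]
ft_force: [-4.6, -0.7, 6.5]
finger_gap: 0.026
```

Run:
```python
from h import *
s=state();print(s['tcp_pos'],s['finger_gap'],s['ft_force'],s['moment'])
n='side'
im,d=eyes.grab_frame(n); np.savez(f'pics/{n}7.npz',im=im,d=d)
W=cloud(n,d); print(disc(n,W,s['tcp_pos'][:2],.12,.17))
```

```text
[0.45191597 0.19972855 0.17237884] 0.02597747091825107 [-4.59156044 -0.72352575  6.53615567] [-0.25782883  0.91558353 -0.01788271]
{'c': array([0.45150571, 0.19749444]), 'free': array([0.45140308, 0.19763631, 0.09716305]), 'n': 36, 'plane': array([ 0.0006831 , -0.00046579,  0.14365971])}
```

The disc top reads 0.1437 (0.143 expected), and the lid is level and centred, so the pair is home. I'll release the knob.

Request:
{"op": "send_rows", "data": {"rows": [{"xyz": [0, 0, 0], "rotation": [0, 0, 0]}, {"xyz": [0, 0, 0], "rotation": [0, 0, 0]}, {"xyz": [0, 0, 0], "rotation": [0, 0, 0]}, {"xyz": [0, 0, 0], "rotation": [0, 0, 0]}, {"xyz": [0, 0, 0], "rotation": [0, 0, 0]}, {"xyz": [0, 0, 0], "rotation": [0, 0, 0]}, {"xyz": [0, 0, 0], "rotation": [0, 0, 0]}, {"xyz": [0, 0, 0], "rotation": [0, 0, 0]}, {"xyz": [0, 0, 0], "rotation": [0, 0, 0]}, {"xyz": [0, 0, 0], "rotation": [0, 0, 0]}], "fingers": 1}}

```text
t: 13.4
tcp_pos: [0.4519, 0.1997, 0.1716]
orientation: [[-0.003, 1.0, 0.0], [1.0, 0.003, -0.0], [-0.0, 0.0, -1.0]]
ft_force: [0.3, 0.3, -0.9]
finger_gap: 0.0853
```

Run:
```python
from h import *
s=state();print(s['tcp_pos'],s['finger_gap'],s['ft_force'],s['moment'])
n='side'
im,d=eyes.grab_frame(n); np.savez(f'pics/{n}8.npz',im=im,d=d)
cv2.imwrite(f'pics/{n}8.png',cv2.resize(im[140:280,170:310,::-1],None,fx=4,fy=4))
W=cloud(n,d); print(disc(n,W,s['tcp_pos'][:2],.12,.17))
k=red(im)&(W[...,2]>.165)&(np.hypot(W[...,0]-.45,W[...,1]-.2)<.03); P=W[k]; print(k.sum(),P.min(0),P.max(0))
```

```text
[0.45188795 0.19968892 0.17161236] 0.08525291264036822 [ 0.2845013   0.3174532  -0.89764436] [-0.02254747  0.0356523   0.04705847]
{'c': array([0.45103285, 0.19810496]), 'free': array([0.45064586, 0.19844254, 0.09640093]), 'n': 41, 'plane': array([-0.00031583, -0.0017779 ,  0.14361401])}
12 [0.44255225 0.19041731 0.19156641] [0.45587501 0.20695902 0.19692409]
```

View pics/side8.png

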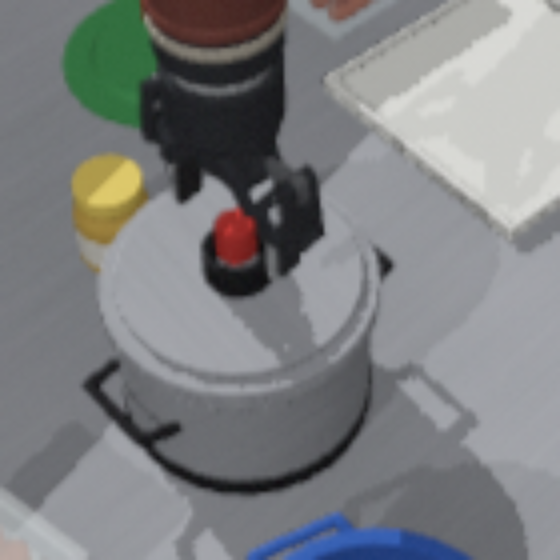

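The pair is seated level on the pot and the fingers are open around the knob (crop pixel (235,235)). I'll go down to the collar and close.

Request:
{"op": "send_rows", "data": {"rows": [{"xyz": [0, 0, -0.15], "rotation": [0, 0, 0]}, {"xyz": [0, 0, -0.2], "rotation": [0, 0, 0]}, {"xyz": [0, 0, -0.2], "rotation": [0, 0, 0]}, {"xyz": [0, 0, -0.15], "rotation": [0, 0, 0]}, {"xyz": [0, 0, -0.12], "rotation": [0, 0, 0]}, {"xyz": [0, 0, -0.05], "rotation": [0, 0, 0]}, {"xyz": [0, 0, 0], "rotation": [0, 0, 0]}, {"xyz": [0, 0, 0], "rotation": [0, 0, 0]}, {"xyz": [0, 0, 0], "rotation": [0, 0, 0]}]}}

```text
t: 14.2
tcp_pos: [0.452, 0.1997, 0.1457]
orientation: [[-0.003, 1.0, 0.0], [1.0, 0.003, 0.0], [0.0, 0.0, -1.0]]
ft_force: [0.4, 0.7, 0.1]
finger_gap: 0.0853
```

Request:
{"op": "send_rows", "data": {"rows": [{"xyz": [0, 0, 0], "rotation": [0, 0, 0]}, {"xyz": [0, 0, 0], "rotation": [0, 0, 0]}, {"xyz": [0, 0, 0], "rotation": [0, 0, 0]}, {"xyz": [0, 0, 0], "rotation": [0, 0, 0]}, {"xyz": [0, 0, 0], "rotation": [0, 0, 0]}, {"xyz": [0, 0, 0], "rotation": [0, 0, 0]}, {"xyz": [0, 0, 0], "rotation": [0, 0, 0]}, {"xyz": [0, 0, 0], "rotation": [0, 0, 0]}, {"xyz": [0, 0, 0], "rotation": [0, 0, 0]}, {"xyz": [0, 0, 0], "rotation": [0, 0, 0]}, {"xyz": [0, 0, 0], "rotation": [0, 0, 0]}, {"xyz": [0, 0, 0], "rotation": [0, 0, 0]}], "fingers": -1}}

```text
t: 15.2
tcp_pos: [0.4519, 0.1997, 0.1462]
orientation: [[-0.003, 1.0, 0.0], [1.0, 0.003, 0.0], [0.0, 0.0, -1.0]]
ft_force: [-2.1, -0.3, 8.2]
finger_gap: 0.0483
```

Run:
```python
from h import *
s=state();print(s['tcp_pos'],s['finger_gap'],s['ft_force'],s['moment'])
n='side'
im,d=eyes.grab_frame(n); np.savez(f'pics/{n}9.npz',im=im,d=d)
cv2.imwrite(f'pics/{n}9.png',cv2.resize(im[140:280,170:310,::-1],None,fx=4,fy=4))
W=cloud(n,d); print(disc(n,W,s['tcp_pos'][:2],.12,.17))
```

```text
[0.45187515 0.19971849 0.14617808] 0.04833911133568244 [-2.08731538 -0.30734455  8.15030345] [-0.19585837  0.71998585  0.15593215]
{'c': array([0.45189722, 0.19746652]), 'free': array([0.45171569, 0.19758044, 0.09690119]), 'n': 37, 'plane': array([-0.0019054 , -0.00613886,  0.14411386])}
```

View pics/side9.png

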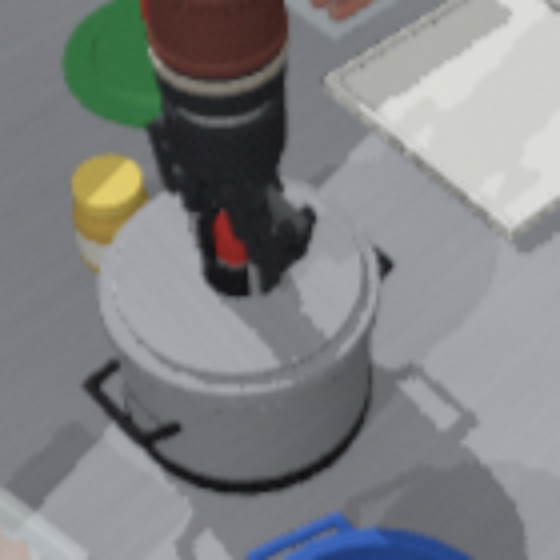

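The gap of 48.3 mm matches the 50 mm collar; the knob read 2 mm low in the same way. I'll lift straight up, slowly at first.

Request:
{"op": "send_rows", "data": {"rows": [{"xyz": [0, 0, 0.03], "rotation": [0, 0, 0]}, {"xyz": [0, 0, 0.05], "rotation": [0, 0, 0]}, {"xyz": [0, 0, 0.05], "rotation": [0, 0, 0]}, {"xyz": [0, 0, 0.05], "rotation": [0, 0, 0]}, {"xyz": [0, 0, 0.05], "rotation": [0, 0, 0]}, {"xyz": [0, 0, 0.05], "rotation": [0, 0, 0]}, {"xyz": [0, 0, 0], "rotation": [0, 0, 0]}, {"xyz": [0, 0, 0], "rotation": [0, 0, 0]}]}}

```text
t: 15.92
tcp_pos: [0.4519, 0.1997, 0.1539]
orientation: [[-0.003, 1.0, 0.0], [1.0, 0.003, -0.0], [-0.0, 0.0, -1.0]]
ft_force: [0.1, -0.4, -3.3]
finger_gap: 0.0481
```

Run:
```python
from h import *
s=state();print(s['tcp_pos'],s['finger_gap'],s['ft_force'],s['moment'])
n='side'
im,d=eyes.grab_frame(n); np.savez(f'pics/{n}10.npz',im=im,d=d)
cv2.imwrite(f'pics/{n}10.png',cv2.resize(im[140:280,170:310,::-1],None,fx=4,fy=4))
W=cloud(n,d); print(disc(n,W,s['tcp_pos'][:2],.12,.17))
```

```text
[0.45192291 0.19967374 0.15394713] 0.04812968265329951 [ 0.07768664 -0.39405598 -3.29918298] [ 0.0006629  -0.02196631 -0.0146244 ]
{'c': array([0.45202267, 0.19759486]), 'free': array([0.45191849, 0.19768035, 0.09709516]), 'n': 37, 'plane': array([ 0.00025488, -0.00365958,  0.15156675])}
```

View pics/side10.png

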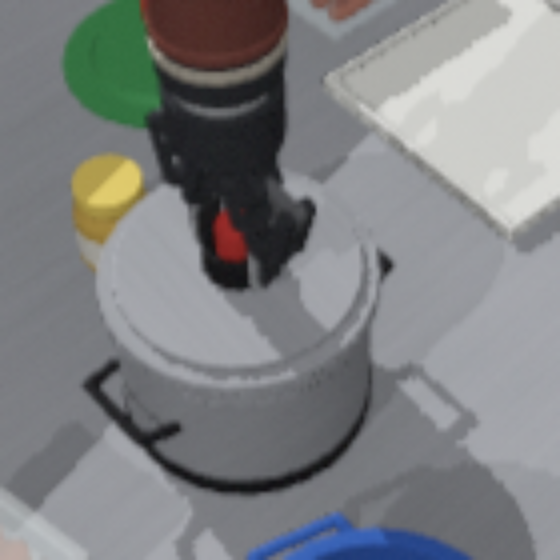

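The force is -3.3 N with no lateral load, so only the outer lid is coming up, level. I'll continue straight up.

Request:
{"op": "send_rows", "data": {"rows": [{"xyz": [0, 0, 0.1], "rotation": [0, 0, 0]}, {"xyz": [0, 0, 0.15], "rotation": [0, 0, 0]}, {"xyz": [0, 0, 0.2], "rotation": [0, 0, 0]}, {"xyz": [0, 0, 0.2], "rotation": [0, 0, 0]}, {"xyz": [0, 0, 0.2], "rotation": [0, 0, 0]}, {"xyz": [0, 0, 0.2], "rotation": [0, 0, 0]}, {"xyz": [0, 0, 0.2], "rotation": [0, 0, 0]}, {"xyz": [0, 0, 0.2], "rotation": [0, 0, 0]}, {"xyz": [0, 0, 0.2], "rotation": [0, 0, 0]}, {"xyz": [0, 0, 0.2], "rotation": [0, 0, 0]}, {"xyz": [0, 0, 0.2], "rotation": [0, 0, 0]}, {"xyz": [0, 0, 0.2], "rotation": [0, 0, 0]}]}}

```text
t: 16.97
tcp_pos: [0.4519, 0.1997, 0.222]
orientation: [[-0.003, 1.0, 0.0], [1.0, 0.003, -0.0], [-0.0, 0.0, -1.0]]
ft_force: [-0.3, 0.2, -2.8]
finger_gap: 0.048
```

Request:
{"op": "send_rows", "data": {"rows": [{"xyz": [0, 0, 0.3], "rotation": [0, 0, 0]}, {"xyz": [0, 0, 0.3], "rotation": [0, 0, 0]}, {"xyz": [0, 0, 0.3], "rotation": [0, 0, 0]}, {"xyz": [0, 0, 0.3], "rotation": [0, 0, 0]}, {"xyz": [0, 0, 0.2], "rotation": [0, 0, 0]}, {"xyz": [0, 0, 0.1], "rotation": [0, 0, 0]}, {"xyz": [0, 0, 0], "rotation": [0, 0, 0]}, {"xyz": [0, 0, 0], "rotation": [0, 0, 0]}, {"xyz": [0, 0, 0], "rotation": [0, 0, 0]}, {"xyz": [0, 0, 0], "rotation": [0, 0, 0]}]}}

```text
t: 17.8
tcp_pos: [0.4516, 0.1996, 0.2659]
orientation: [[-0.003, 1.0, -0.001], [1.0, 0.003, -0.0], [-0.0, -0.001, -1.0]]
ft_force: [0.4, 0.2, -2.9]
finger_gap: 0.0481
```

Run:
```python
from h import *
s=state();print(s['t'],s['tcp_pos'],s['finger_gap'],s['ft_force'],s['moment'],np.abs(s['qvel']).max())
for n in ('side','top'):
    im,d=eyes.grab_frame(n); np.savez(f'pics/{n}11.npz',im=im,d=d)
    cv2.imwrite(f'pics/{n}11.png',cv2.resize(im[...,::-1],(800,600)))
    W=cloud(n,d)
    if n=='side': 
        print(disc(n,W,s['tcp_pos'][:2],.235,.30))
        i=im.astype(int); R=np.hypot(W[...,0]-.4515,W[...,1]-.198)
        P=W[(R<.1)&(W[...,2]>.10)&(W[...,2]<.2)]; print(np.histogram(P[:,2],np.arange(.1,.2,.005)))
        k=red(im)&(R<.04)&(W[...,2]>.16);print('knob',k.sum(),W[k].mean(0) if k.any() else 0)
```

```text
17.8 [0.45159425 0.19960404 0.26593662] 0.048110706815440725 [ 0.35935256  0.17715348 -2.93600246] [-0.01060318 -0.00677909 -0.01862479] 0.0026511197517785348
{'c': array([0.45181304, 0.1976849 ]), 'free': array([0.45160887, 0.19787142, 0.09697251]), 'n': 36, 'plane': array([-0.00798187, -0.00743312,  0.2642337 ])}
(array([ 70,  54, 112, 546, 450, 509,  35,   0,   0,   0,   0,   0,   0,
         0,   0,   0,   0,   0,   0]), array([0.1  , 0.105, 0.11 , 0.115, 0.12 , 0.125, 0.13 , 0.135, 0.14 ,
       0.145, 0.15 , 0.155, 0.16 , 0.165, 0.17 , 0.175, 0.18 , 0.185,
       0.19 , 0.195]))
knob 0 0
```

View pics/side11.png

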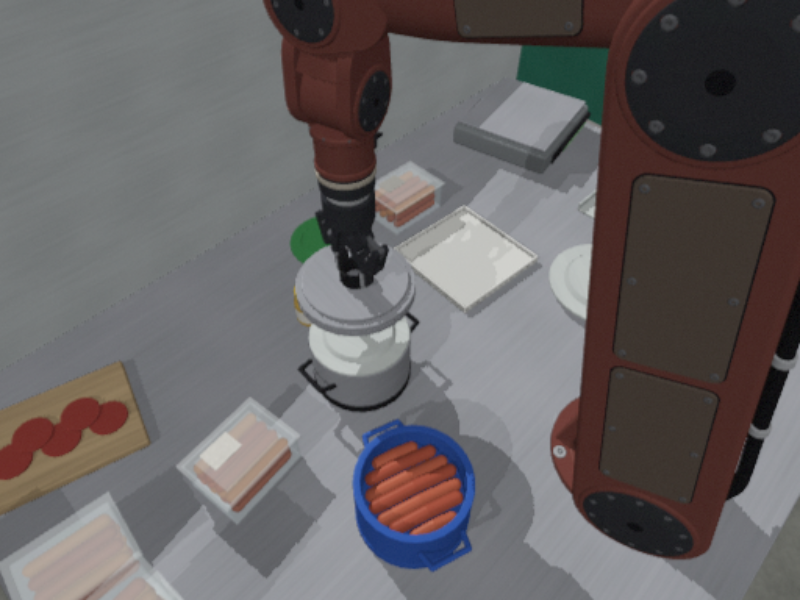

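Side view: the outer lid is held level at (357,285) and the inner lid sits on the pot at (360,335). One last check: seating of the inner lid, and whether the pot or the neighbouring goods moved.

Run:
```python
from h import *
z=np.load('pics/side11.npz'); im,W=z['im'],cloud('side',z['d'])
R=np.hypot(W[...,0]-.4515,W[...,1]-.198)
m=(R<.093)&(R>.075)&(W[...,2]>.11)&(W[...,2]<.14); P=W[m]
A=np.c_[P[:,:2]-[.4515,.198],np.ones(len(P))]; print('flange plane',np.linalg.lstsq(A,P[:,2],rcond=None)[0],len(P))
th=np.arctan2(P[:,1]-.198,P[:,0]-.4515)
for t in np.arange(-3.14,3.1,.524):
    s=(th>=t)&(th<t+.524)
    if s.sum()>5: print(round(t,2),s.sum(),np.median(P[s][:,2]).round(4),np.hypot(*(P[s][:,:2]-[.4515,.198]).T).max().round(4))
a=np.load('pics/side1.npz')['im'].astype(int); b=im.astype(int)
df=(np.abs(a-b).max(-1)>50).astype(np.uint8)*255
cv2.imwrite('pics/diff.png',cv2.resize(np.hstack([im[170:270,180:290,::-1],cv2.cvtColor(df[170:270,180:290],cv2.COLOR_GRAY2BGR)]),None,fx=3.6,fy=3.6))
```

```text
flange plane [ 0.0173706  -0.01047476  0.11922391] 654
-3.14 94 0.1188 0.0916
-2.62 79 0.1195 0.092
-2.09 18 0.1192 0.0915
0.53 60 0.1192 0.091
1.05 87 0.1195 0.091
1.58 99 0.1183 0.0918
2.1 111 0.1188 0.0919
2.62 106 0.1186 0.092
```

View pics/diff.png

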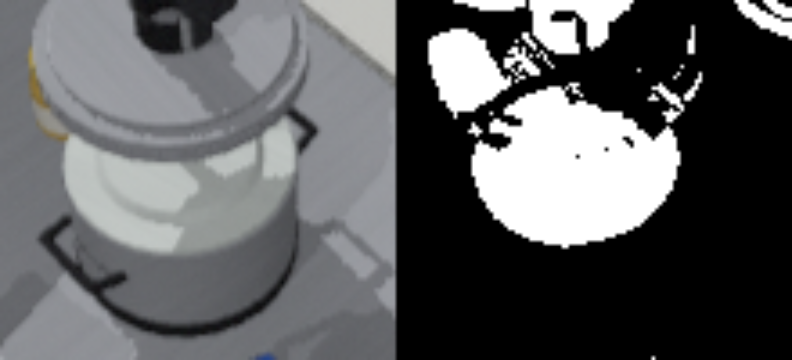

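The inner lid's flange is at an even 0.119 all round and flush on the rim. The difference image shows no change at the pot's sides, foot band or handles. I'll hand the job in.

```bash
python3 -c "
from h import *
print(order.close_job()); s=state(); print(s['t'],s['tcp_pos'],s['finger_gap'])"
```

```text
the job is handed in; nothing more can be done
None
the job is handed in; nothing more can be done
```

The inner lid is home on the steel pot, and the arm is still holding the outer lid level above the red knob. I handed the job in after about 18 s.

**What I did:** I lifted the nested pair off the tray by the red knob and lowered it onto the pot. Contact came at the predicted home height, with about 13 N of push. I then regripped on the black collar and lifted the outer lid straight off; its weight read about 3 N, against 6.6 N for the pair.

**Last checks:**
- **Outer lid:** level to within about 0.6°. Its collar is about 98 mm above where the knob's centre should be (56 mm needed).
- **Inner lid:** the flange sits at about 119 mm height, even to within about 1 mm wherever it could be seen, flush on the rim.
- **Pot:** its sides, foot band and handles look the same as at the start.
- **Goods nearby:** the mustard jar was mostly hidden behind the lid in the last side view, and I did not measure the jar or tubs again at the end.

**What disagreed or could not be checked:** the two cameras differ by about 2 mm in y, so I used the side camera alone for the final centring. The outer lid hides the knob in the final picture, so I judged the inner lid's seating from its flange.

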